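# Lock the vial block into the heating shaker

### The job

Fit the heating shaker for the small autosampler vials: swing its locking lever out of the way, lower the aluminium block with the eight small bores all the way down into the well (do not drop it in), stepped end under the lever, then swing the lever shut over the step until the sprung gate of the snap hook has closed behind it. Leave the other block and the things around where they are.

Things in the scene. Friction and masses are not known exactly. Their poses are not given: they have to be found in the camera images.
- well (a point): centre of the floor of the shaker's well, 52 mm above the bench; axes of the shaker (x away from its control panel, y to its left, z up). The shaker is a white housing 165 x 178 x 50 mm, fixed to the bench, with an aluminium platform 128 x 150 mm on top (platform top 20 mm above this point). The well is a rectangular pocket 64 mm along x, 114 mm along y, 20 mm deep, with a 4 mm sloping lead-in all round its mouth
- well_step (a point): point of the shaker over which the middle of the seated block's step must come to lie: 42 mm to -y of the well's centre and 28 mm above its floor; the shut lever passes across here along x. Behind the work stands the chromatograph, its shut oven door and upright door handle facing it about 0.69 m ahead of the robot's base, from 45 mm above the bench up: keep arm and gripper body clear of them
- vial_block: the block to fit: plain aluminium, 0.45 kg, origin at the centre of its underside, 60 mm along x, 110 mm along y, 46 mm tall, except for a step at its -y end (the last 26 mm) where it is only 28 mm tall. Eight small bores (13.5 mm) in its top, four each side of a lifting rib. It enters the well with its x and y axes along the well's, 2 mm of play each side; turned end for end it also drops in, but its tall end then stands in the lever's way
- vial_block_rib (a point): middle of the top of the vial block's lifting rib, 72 mm above its underside and 6 mm to +y of its centre: the rib is 14 mm thick (x), 60 mm long (y) and stands 26 mm above the block's top; grip across its thickness
- vial_block_step (a point): middle of the vial block's step surface, 42 mm to -y of its centre, 28 mm above its underside
- tube_block: the other block: same size, step and rib, but four wide bores (20 mm); not needed, stays where it is. The two blocks change places from start to start
- locking_lever (a joint): angle of the locking lever about the upright pivot, rad: 0 shut (lying along the shaker's -x direction from the pivot, across the well's -y end), growing as it swings out to the shaker's -y side, up to 1.6; anything under about 1.1 overhangs the well. It stays where it is left (light friction, under 1 N at the grip). It starts partly shut (0.25 to 0.7), in the way, not hooked
- lever_pivot (a point): the lever's pivot axis at the height of the rod's centre line: 50 mm to +x and 42 mm to -y of the well's centre, 88 mm above the bench. The lever is a 12 mm steel rod, 132 mm from pivot to grip, its underside 82 mm above the bench, 2 mm above the step of a seated block
- lever_grip (a point): centre of the top of the lever's upright black grip, 132 mm from the pivot, 150 mm above the bench: a round grip 21 mm across, its lower end 96 mm above the bench; can be pinched or pushed from either side. Near the shut position keep fingers above 115 mm there, clear of the hook
- hook_gate (a joint): angle of the snap hook's sprung gate, rad: 0 shut (hanging across the mouth of the hook, rests against a stop), growing as it is pushed inwards to at most 1.3; the spring shuts it again
- gate_tip (a point): lower end of the snap hook's gate. The hook is a steel bracket on the platform, 18 mm wide, 103 mm from the pivot along the shut lever, its top 113 mm above the bench, its mouth open to the shaker's -y. The closing lever's rod enters it, pushes the gate in (up to about 12 N at the grip) and lets it spring shut behind the rod over the last 3 mm before the lever is home at 0; the gate then keeps the lever from swinging out
- beaker: empty 50 ml plastic beaker, 57 mm across, 68 mm tall, standing behind the work; origin at the centre of its underside; bystander
- septa_jar: small jar with a screw lid, 45 mm across, 45 mm tall; origin at the centre of its underside; bystander
- wrench: open-end wrench lying flat on the bench, 133 mm long (its y axis), 30 mm wide, 6 mm thick; origin at the centre of its underside; bystander

How it is judged (in metres and radians):
On the way, in this order (a step that is already met when the one before it is completed fails the run):
1. the vial block stands fully down in the well, its step at the lever's end (horizontal distance between vial_block and well below 0.005 m and horizontal distance between vial_block_step and well_step below 0.008 m and z of vial_block in the frame of well below 0.003 m and angle between vial_block's own z axis and vertical below 0.04 rad), for 0.2 s.
2. the lever is shut over the step and the hook's gate has sprung shut behind it (value of joint locking_lever below 0.09 rad and value of joint hook_gate below 0.2 rad), for 0.2 s.
At the end, for the whole second after the job is handed in: The vial block rests on the well's floor (within 3 mm in height and 5 mm in plan, upright, step under the lever within 8 mm), the lever is shut (under 0.09 rad) and the hook's gate has sprung shut behind it (under 0.2 rad); everything is at rest (all of step 1 and all of step 2 and linear speed of vial_block below 0.02 m/s); the robot touches nothing.
It fails at once if the vial block is dropped (falls freely by more than about 15 mm) (linear speed of vial_block above 0.55 m/s and contact force between the fingers and vial_block below 0.2 N).
It fails at once if the other block, the beaker, the septa jar or the wrench is moved by more than 30 mm (distance of any of tube_block, beaker, septa_jar, wrench from where it was at the start of the episode above 0.03 m).
It also fails if it takes over 72 s, if anything falls off the work surface, if the arm or the gripper's body presses on something with over 40 N, if the wrist force passes 120 N, or if a joint passes its speed limit or range.

### The arm

A 6-joint arm with a two-finger parallel gripper is mounted at the origin on a cart in front of the work surface, level with it; the furniture and walls round the work are solid. World frame = base frame: x ahead of the robot, y to its left, z up, the work surface at z = 0. Lengths are in m, angles in degrees, forces in N, time in s.
With the tool pointing down it reaches from about 0.375 to 0.9 m from the base axis. Payload 3.1 kg.
Tool frame: the origin (TCP) lies on the centre line of the jaws, within the pads' length; the fingertips stand 25 mm ahead of it and the grasp point (between the pads) lies 6 mm ahead of it; y points along the fingers, x is the direction in which the jaws open and shut, and the axes are right-handed (so a half turn about y gives the same grasp; the last joint's range is limited). The gripper opens to 87 mm and grips with 3 to 60 N. Pads are 19 mm wide; open, the fingers measure 117 mm over their backs; the gripper's body (75 mm by 190 mm) begins 51 mm behind the grasp point.
Start: joints at [-81.045, 30.224, 82.088, -0, 67.689, -10.227], TCP at [0.205, -0.59, 0.248] pointing down, gripper open.
Joint ranges: [-176.69, 176.69], [-43.24, 126.21], [12.49, 139.97], [-82, 262], [0, 151.66], [-163.58, 163.58]. Speed limits (degrees/s): [159.86, 159.86, 180, 180, 180, 180].

### API

Orientations are given as a 3x3 rotation matrix whose columns are the frame's x, y, z axes.
In Python, from rig import * gives the robot as it stands.
- The arm moves only by the tool play_rows, never from a script. Its argument "commands" is a list of rows, each a list of 2 entries, a list of its own where there are three numbers: the shift along the world's x, y, z in m, then the turn, a rotation vector about the world's x, y, z in rad. A call has 1 to 10 rows; each row is the pose to reach, as a shift and turn from the pose commanded when the call began; what a row does not reach only later rows make up. A row lasts 1/8 s, in which the tool goes at most 62.5 mm and 10.7 degrees, less where a joint would pass 70% of its speed; a pose out of reach is approached as far as the arm can. A call with a gripper value outside its range is refused whole. "gripper" is the finger opening in m, from 0 to 0.087, set as the call begins (left out, the last holds). The fingers move at their own pace and stop on an object; the grip force is fixed at half the most. Time passes only in rows, so rows that repeat a pose let the fingers close. It gives the time, the measured TCP pose, the force and the opening at its end, in the units of the state.
- read_state(): the state, without advancing time (a new reading comes with each control period).
- capture(name): name is "scene" or "top"; returns a dict with "frame" (480x640x3 uint8, red, green, blue), "depth" (480x640 float32, m along the optical axis (not along the pixel's ray), 0 where there is no reading), "mtx" (3x3 intrinsics, pixels), "cam_to_world" (4x4, takes a point from camera to world coordinates). Camera axes: x right, y down, z forward; pixel columns grow to the right and rows downward; lengths in m; the calibration is good to about 2 mm. A picture is of the moment at which its call begins.
- hand_in(): hands the job in, once; it reports no verdict.
The state is a dict: "time_s": time; "joint_positions": joint angles; "qvel": joint speeds; "tau": joint torques, N m; "position": TCP position; "tcp_rot": TCP orientation; "force": force on the tool from outside, world axes, zero at the start; "moment": the same for the moment, N m; "opening": opening from 0.0 (shut) to 1.0 (fully open).
Only numpy, scipy, OpenCV 4.12 (cv2) and the standard library are available. Lean on these libraries where they do the work, as an engineer would, in place of code of your own. Each camera call takes 0.05 s, during which the arm holds its last target. There are 200 camera calls.

## Working session

There is one attempt and no reset: what is moved stays moved. The work goes in short steps, Python scripts to look and compute and a tool call to move; the robot and the scene stay as the last step left them, time stands still between calls to the robot, and variables do not carry over. Pictures are saved under pics/ and viewed, about 8 in all and at most 12, crops included, and the job is handed in when it is done.

Besides the shell and the picture viewer there is one more tool, called as name(argument=value, ...) on one line, values as JSON. play_rows: Moves the arm, as the interface text tells. Its arguments: {"type":"object","properties":{"commands":{"type":"array"},"gripper":{"type":"number"}},"required":["commands"]}

```bash
mkdir -p pics
cat > h.py <<'E'
from rig import *
import numpy as np, cv2
def pts(c):
    d=c["depth"];K=np.array(c["mtx"]);v,u=np.indices(d.shape)
    p=np.stack([(u-K[0,2])*d/K[0,0],(v-K[1,2])*d/K[1,1],d],-1)
    T=np.array(c["cam_to_world"]);w=p@T[:3,:3].T+T[:3,3]
    w[d==0]=np.nan
    return w
def save(c,n,box=None,s=1):
    f=c["frame"][...,::-1]
    if box: f=f[box[1]:box[3],box[0]:box[2]]
    cv2.imwrite("pics/"+n+".png",cv2.resize(f,None,fx=s,fy=s,interpolation=cv2.INTER_CUBIC))
E
python3 - <<'E'
from h import *
for n in ("top","scene"):
    c=capture(n);save(c,n+"0");np.savez(n+"0.npz",**c)
    print(n,np.round(c["mtx"],1).tolist(),np.round(c["cam_to_world"],3).tolist())
s=read_state();print(s["position"],s["tcp_rot"],s["time_s"],s["opening"])
E
```

```text
top [[507.2, 0.0, 321.6], [0.0, 507.2, 236.8], [0.0, 0.0, 1.0]] [[-0.047, -0.972, 0.231, 0.321], [-0.999, 0.047, -0.006, 0.077], [-0.005, -0.231, -0.973, 1.18], [0.0, 0.0, 0.0, 1.0]]
scene [[612.8, 0.0, 323.1], [0.0, 612.8, 231.8], [0.0, 0.0, 1.0]] [[0.662, -0.341, 0.668, -0.52], [-0.75, -0.31, 0.585, -0.895], [0.008, -0.887, -0.461, 0.879], [0.0, 0.0, 0.0, 1.0]]
[ 0.20527556 -0.5896938   0.2466905 ] [[ 3.28579088e-01 -3.12414804e-04  9.44476408e-01]
 [-9.44474585e-01  1.88368022e-03  3.28579077e-01]
 [-1.88174450e-03 -9.99998177e-01  3.23870087e-04]] 0.1 1.0006977062971807
```

View pics/top0.png

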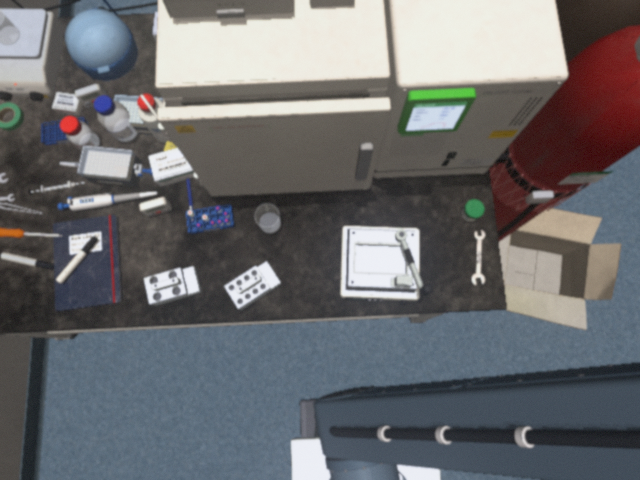

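View pics/scene0.png

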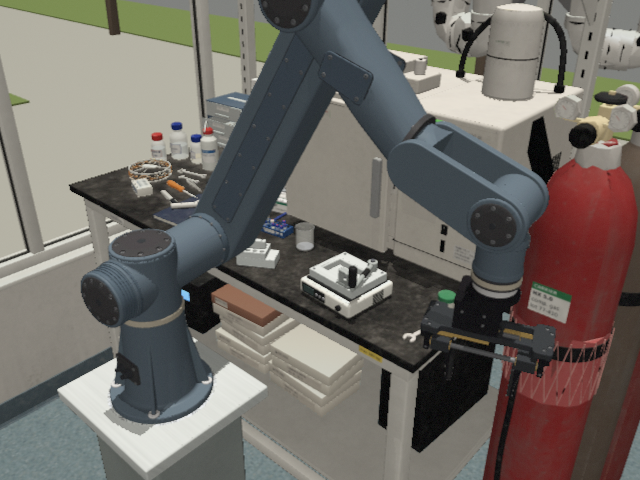

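Run:
```python
from h import *
c=dict(np.load("top0.npz"));w=pts(c)
import numpy as np
a=c["frame"][215:315,215:440][...,::-1]
cv2.imwrite("pics/crop.png",cv2.resize(a,None,fx=3.5,fy=3.5,interpolation=cv2.INTER_CUBIC))
Z=w[...,2]
def rect(n,box,lo,hi):
    m=np.zeros(Z.shape,bool);x0,y0,x1,y1=box;m[y0:y1,x0:x1]=True
    m&=(Z>lo)&(Z<hi);p=w[m]
    r=cv2.minAreaRect((p[:,:2]*1000).astype(np.float32));print(n,len(p),np.median(p,0).round(4),np.round(p[:,:2].mean(0),4),[np.round(q,1) for q in r])
B=(215,250,290,320)
rect("blk all",B,.02,.09);rect("blk top",B,.038,.055);rect("step",B,.02,.034);rect("rib",B,.064,.085)
B=(137,255,207,315)
rect("tube all",B,.02,.09);rect("tube rib",B,.064,.085)
S=(330,215,435,310)
rect("plat",S,.064,.078);rect("floor",S,.048,.058);rect("housing",S,.03,.078);rect("rod",S,.083,.105);rect("grip",S,.14,.16);rect("tall",S,.115,.17)
rect("bench",(290,240,330,300),-.02,.02)
rect("beaker",(250,200,285,238),.03,.1)
```

```text
blk all 1366 [0.4875 0.2319 0.0451] [0.4878 0.2321] [array([490. , 232.5]), array([ 61.2, 110.4]), np.float64(31.5)]
blk top 626 [0.478  0.2462 0.0468] [0.4807 0.2446] [array([483.4, 243.5]), array([60.9, 84.3]), np.float64(30.8)]
step 487 [0.5008 0.2059 0.0293] [0.4987 0.2136] [array([489.7, 231.7]), array([ 59.8, 109.2]), np.float64(31.6)]
rib 185 [0.4868 0.2366 0.0721] [0.4867 0.2365] [array([486.9, 237.1]), array([15.2, 59.6]), np.float64(31.5)]
tube all 1432 [0.4946 0.413  0.0443] [0.4962 0.4143] [array([497.9, 415.8]), array([ 61. , 111.6]), np.float64(14.0)]
tube rib 188 [0.4963 0.4194 0.0722] [0.4962 0.4203] [array([496.3, 421. ]), array([14.8, 60.5]), np.float64(13.6)]
plat 1939 [ 0.5387 -0.0476  0.0727] [ 0.5311 -0.0528] [array([529.4, -62.4]), array([150.9, 129. ]), np.float64(85.0)]
floor 1968 [ 0.5248 -0.0516  0.0524] [ 0.5206 -0.0509] [array([526.8, -59.6]), array([172.4, 160. ]), np.float64(85.1)]
housing 5044 [ 0.5225 -0.0476  0.054 ] [ 0.5211 -0.0503] [array([524.2, -59.5]), array([179.9, 173. ]), np.float64(84.7)]
rod 430 [ 0.5264 -0.1151  0.0951] [ 0.5252 -0.1155] [array([ 516.1, -115.5]), array([ 65.6, 138.4]), np.float64(81.5)]
grip 84 [ 0.4482 -0.1391  0.1498] [ 0.4485 -0.1393] [array([ 448.5, -139.8]), array([19.7, 18.8]), np.float64(40.2)]
tall 170 [ 0.4518 -0.133   0.1391] [ 0.4557 -0.1253] [array([ 464.2, -117. ]), array([74.1, 28. ]), np.float64(63.1)]
bench 2390 [0.5229 0.1019 0.001 ] [0.523  0.1019] [array([524.3, 102.7]), array([ 93.6, 142.7]), np.float64(87.2)]
beaker 278 [0.6517 0.194  0.0565] [0.645  0.1937] [array([642.5, 194.1]), array([54.8, 55.9]), np.float64(88.9)]
```

View pics/crop.png

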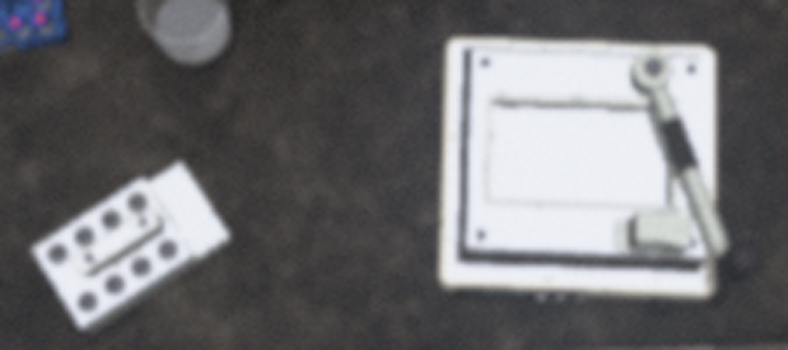

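Run:
```python
from h import *
c=dict(np.load("top0.npz"));w=pts(c);Z=w[...,2]
t=np.radians(-5);ex=np.array([np.cos(t),np.sin(t)]);ey=np.array([-ex[1],ex[0]])
O=np.array([.5294,-.0624])
m=np.zeros(Z.shape,bool);m[215:310,330:435]=True
P=w[m];q=np.c_[(P[:,:2]-O)@ex,(P[:,:2]-O)@ey,P[:,2]]*1000
# platform edges
pl=q[(q[:,2]>68)&(q[:,2]<77)]
for k in(0,1): print("plat",k,np.percentile(pl[:,k],[0.3,1,99,99.7]).round(1))
H=q[(q[:,2]>40)&(q[:,2]<58)];print("housing",[np.percentile(H[:,k],[.3,1,99,99.7]).round(1) for k in (0,1)])
f=q[(q[:,2]<58)&(abs(q[:,0])<45)&(abs(q[:,1])<64)]
print(len(f),[np.percentile(f[:,k],[0.5,2,98,99.5]).round(1) for k in (0,1)])
# profiles
for y in range(-50,60,15):
    s=f[abs(f[:,1]-y)<4];print("y",y,len(s),s[:,0].min().round(1),s[:,0].max().round(1)) if len(s) else 0
for x in range(-25,30,10):
    s=f[abs(f[:,0]-x)<4];print("x",x,len(s),s[:,1].min().round(1),s[:,1].max().round(1)) if len(s) else 0
g=q[(q[:,2]>140)&(q[:,2]<160)];print("grip",g.mean(0))
r=q[(q[:,2]>85)&(q[:,2]<110)&(q[:,1]<-20)]
for x in range(-60,75,10):
    s=r[abs(r[:,0]-x)<5];print(x,len(s),s[:,1].mean().round(1),s[:,1].min().round(1),s[:,1].max().round(1),s[:,2].max().round(1)) if len(s) else 0
```

```text
plat 0 [-64.2 -64.   63.4  64.1]
plat 1 [-74.8 -74.5  74.8  75.2]
housing [array([-86.8, -84.9,  77.7,  78.4]), array([-86.7, -84.1,  90.3,  91.2])]
1346 [array([-28.9, -28.1,  31.5,  32.5]), array([-52.9, -50.9,  58.3,  60. ])]
y -50 85 -27.7 32.3
y -35 85 -27.3 33.4
y -20 100 -28.4 32.9
y -5 104 -29.1 32.9
y 10 81 -27.5 32.2
y 25 102 -28.2 33.0
y 40 97 -28.6 31.6
y 55 90 -29.0 32.6
x -25 181 -53.0 59.1
x -15 174 -53.0 59.6
x -5 176 -53.7 59.6
x 5 171 -53.1 59.7
x 15 168 -51.1 60.2
x 25 164 -49.0 60.4
grip [-73.93645275 -83.64018141 149.66759974]
-60 42 -61.0 -84.1 -24.5 110.0
-50 33 -67.5 -82.3 -24.6 109.8
-40 30 -70.7 -80.3 -51.8 104.0
-30 26 -67.2 -75.5 -60.6 97.3
-20 29 -63.6 -72.2 -56.3 98.2
-10 32 -58.9 -66.9 -50.8 98.5
0 33 -55.9 -64.1 -47.3 97.9
10 34 -51.7 -60.0 -44.8 99.3
20 26 -48.6 -57.8 -42.7 99.6
30 29 -44.2 -51.6 -38.0 99.0
40 44 -37.0 -48.4 -25.6 103.9
50 53 -36.4 -48.7 -25.0 105.7
60 22 -37.3 -46.0 -28.6 101.6
```

play_rows(commands=[[[0.03, 0.05, 0.0], [0, 0, -0.06]], [[0.057, 0.105, 0.0], [0, 0, -0.06]], [[0.084, 0.155, 0.0], [0, 0, -0.06]], [[0.111, 0.205, 0.0], [0, 0, -0.06]], [[0.138, 0.255, 0.0], [0, 0, -0.06]], [[0.165, 0.305, 0.0], [0, 0, -0.06]], [[0.192, 0.355, 0.0], [0, 0, -0.06]], [[0.22, 0.405, 0.0], [0, 0, -0.06]], [[0.243, 0.451, 0.0], [0, 0, -0.06]], [[0.243, 0.451, 0.0], [0, 0, -0.06]]], gripper=0.087)

```text
time_s: 1.35
position: [0.4488, -0.136, 0.2473]
tcp_rot: [[0.277, -0.001, 0.961], [-0.961, 0.001, 0.277], [-0.001, -1.0, -0.0]]
force: [-0.2, -0.5, -0.3]
opening: 0.998
```

play_rows(commands=[[[0, 0, -0.04], [0, 0, 0]], [[0, 0, -0.075], [0, 0, 0]], [[0, 0, -0.1], [0, 0, 0]], [[0, 0, -0.1], [0, 0, 0]]])

```text
time_s: 1.85
position: [0.4468, -0.1396, 0.146]
tcp_rot: [[0.27, -0.004, 0.963], [-0.963, 0.002, 0.27], [-0.003, -1.0, -0.004]]
force: [0.1, 0.0, -0.1]
opening: 0.996
```

play_rows(commands=[[[0, 0, 0], [0, 0, 0]], [[0, 0, 0], [0, 0, 0]], [[0, 0, 0], [0, 0, 0]], [[0, 0, 0], [0, 0, 0]]], gripper=0.03)

```text
time_s: 2.35
position: [0.4486, -0.1394, 0.1481]
tcp_rot: [[0.271, 0.001, 0.962], [-0.962, -0.001, 0.271], [0.001, -1.0, 0.001]]
force: [-0.7, -0.2, -0.5]
opening: 0.629
```

play_rows(commands=[[[0, 0, 0], [0, 0, 0]], [[0, 0, 0], [0, 0, 0]], [[0, 0, 0], [0, 0, 0]], [[0, 0, 0], [0, 0, 0]]])

```text
time_s: 2.85
position: [0.4484, -0.1392, 0.1475]
tcp_rot: [[0.271, -0.0, 0.962], [-0.962, 0.0, 0.271], [-0.0, -1.0, -0.0]]
force: [-0.2, 0.2, 0.3]
opening: 0.348
```

play_rows(commands=[[[0.008, -0.022, 0], [0, 0, 0.175]], [[0.02, -0.0415, 0], [0, 0, 0.349]], [[0.035, -0.059, 0], [0, 0, 0.524]], [[0.053, -0.0737, 0], [0, 0, 0.698]], [[0.073, -0.085, 0], [0, 0, 0.873]], [[0.095, -0.0927, 0], [0, 0, 1.047]], [[0.095, -0.0927, 0], [0, 0, 1.047]], [[0.095, -0.0927, 0], [0, 0, 1.047]]])

```text
time_s: 3.85
position: [0.5423, -0.2312, 0.1471]
tcp_rot: [[0.969, -0.002, 0.249], [-0.249, 0.001, 0.969], [-0.002, -1.0, 0.001]]
force: [0.6, 0.7, 0.3]
opening: 0.346
```

play_rows(commands=[[[0, 0, 0], [0, 0, 0]], [[0, 0, 0], [0, 0, 0]], [[0, 0, 0], [0, 0, 0]], [[0, 0, 0], [0, 0, 0]], [[0, 0, 0.05], [0, 0, 0]], [[0, 0, 0.1], [0, 0, 0]], [[0, 0, 0.1], [0, 0, 0]]], gripper=0.06)

```text
time_s: 4.72
position: [0.5458, -0.2335, 0.2522]
tcp_rot: [[0.969, 0.009, 0.246], [-0.246, -0.006, 0.969], [0.01, -1.0, -0.003]]
force: [-0.5, -0.0, 0.5]
opening: 0.684
```

play_rows(commands=[[[-0.006, 0.055, 0], [0, 0, 0.1]], [[-0.013, 0.11, 0], [0, 0, 0.2]], [[-0.02, 0.165, 0], [0, 0, 0.3]], [[-0.027, 0.22, 0], [0, 0, 0.4]], [[-0.034, 0.275, 0], [0, 0, 0.5]], [[-0.041, 0.33, 0], [0, 0, 0.6]], [[-0.048, 0.385, 0], [0, 0, 0.7]], [[-0.055, 0.44, 0], [0, 0, 0.8]], [[-0.0586, 0.469, 0], [0, 0, 0.8]], [[-0.0586, 0.469, 0], [0, 0, 0.8]]], gripper=0.07)

```text
time_s: 5.98
position: [0.4835, 0.2387, 0.2464]
tcp_rot: [[0.85, -0.002, -0.527], [0.527, -0.0, 0.85], [-0.002, -1.0, 0.001]]
force: [-0.2, 0.2, -0.3]
opening: 0.804
```

Run:
```python
from h import *
s=read_state();print(s["position"],np.round(s["tcp_rot"],3).tolist(),np.round(s["joint_positions"],1),s["opening"],s["force"])
c=capture("top");w=pts(c)
m=np.zeros(w.shape[:2],bool);m[215:310,330:470]=True
g=w[m];g=g[(g[:,2]>.142)&(g[:,2]<.158)];r=g[:,:2].mean(0)-[.5763,-.1037]
print("grip",g.mean(0),len(g),np.hypot(*r),np.degrees(np.arctan2(-r[1],-r[0]))+5)
```

```text
[0.48345937 0.23871042 0.24640852] [[0.85, -0.002, -0.527], [0.527, -0.0, 0.85], [-0.002, -1.0, 0.001]] [ 14.4  23.7  94.4   0.   61.9 -17.4] 0.8043290357084345 [-0.20254516  0.23065772 -0.26940635]
grip [ 0.54197379 -0.22866698  0.14935371] 67 0.1295956609696817 79.6406783551498
```

play_rows(commands=[[[0.002, -0.001, -0.05], [0, 0, 0]], [[0.002, -0.001, -0.1], [0, 0, 0]], [[0.002, -0.001, -0.14], [0, 0, 0]], [[0.002, -0.001, -0.16], [0, 0, 0]], [[0.002, -0.001, -0.171], [0, 0, 0]], [[0.002, -0.001, -0.171], [0, 0, 0]]])

```text
time_s: 6.78
position: [0.4868, 0.2351, 0.076]
tcp_rot: [[0.853, -0.001, -0.522], [0.522, -0.0, 0.853], [-0.001, -1.0, 0.0]]
force: [0.3, -0.5, 0.5]
opening: 0.805
```

play_rows(commands=[[[0, 0, 0], [0, 0, 0]], [[0, 0, 0], [0, 0, 0]], [[0, 0, 0], [0, 0, 0]], [[0, 0, 0], [0, 0, 0]], [[0, 0, 0], [0, 0, 0]], [[0, 0, 0], [0, 0, 0]], [[0, 0, 0], [0, 0, 0]], [[0, 0, 0], [0, 0, 0]], [[0, 0, 0], [0, 0, 0]], [[0, 0, 0], [0, 0, 0]]], gripper=0.0)

```text
time_s: 8.02
position: [0.4874, 0.2363, 0.0766]
tcp_rot: [[0.852, 0.001, -0.523], [0.523, 0.001, 0.852], [0.001, -1.0, -0.0]]
force: [1.3, 1.6, -0.9]
opening: 0.158
```

play_rows(commands=[[[0, 0, 0.01], [0, 0, 0]], [[0, 0, 0.03], [0, 0, 0]], [[0, 0, 0.06], [0, 0, 0]], [[0, 0, 0.1], [0, 0, 0]], [[0, 0, 0.13], [0, 0, 0]], [[0, 0, 0.13], [0, 0, 0]]])

```text
time_s: 8.78
position: [0.4871, 0.236, 0.2084]
tcp_rot: [[0.852, 0.003, -0.524], [0.524, 0.001, 0.852], [0.003, -1.0, -0.001]]
force: [0.5, 0.0, -5.8]
opening: 0.158
```

play_rows(commands=[[[0.004, -0.025, 0], [0, 0, -0.05]], [[0.009, -0.06, 0], [0, 0, -0.12]], [[0.015, -0.1, 0], [0, 0, -0.22]], [[0.021, -0.14, 0], [0, 0, -0.32]], [[0.028, -0.18, 0], [0, 0, -0.42]], [[0.034, -0.22, 0], [0, 0, -0.52]], [[0.039, -0.255, 0], [0, 0, -0.6]], [[0.042, -0.278, 0], [0, 0, -0.637]], [[0.0436, -0.288, 0], [0, 0, -0.637]], [[0.0436, -0.288, 0], [0, 0, -0.637]]])

```text
time_s: 10.02
position: [0.5294, -0.0519, 0.2054]
tcp_rot: [[0.996, -0.003, 0.087], [-0.086, 0.001, 0.996], [-0.003, -1.0, 0.001]]
force: [0.2, 0.4, -6.2]
opening: 0.16
```

Run:
```python
from h import *
s=read_state();print(s["position"],np.round(s["tcp_rot"],3).tolist(),s["opening"],s["force"])
c=capture("top");np.savez("top1.npz",**c);save(c,"t1",(310,190,460,310),5)
c=capture("scene");np.savez("scene1.npz",**c);save(c,"s1",(260,180,460,330),4)
```

```text
[ 0.52942198 -0.05188929  0.2053662 ] [[0.996, -0.003, 0.087], [-0.086, 0.001, 0.996], [-0.003, -1.0, 0.001]] 0.1596966648844831 [ 0.18467739  0.41116344 -6.15984727]
```

View pics/t1.png

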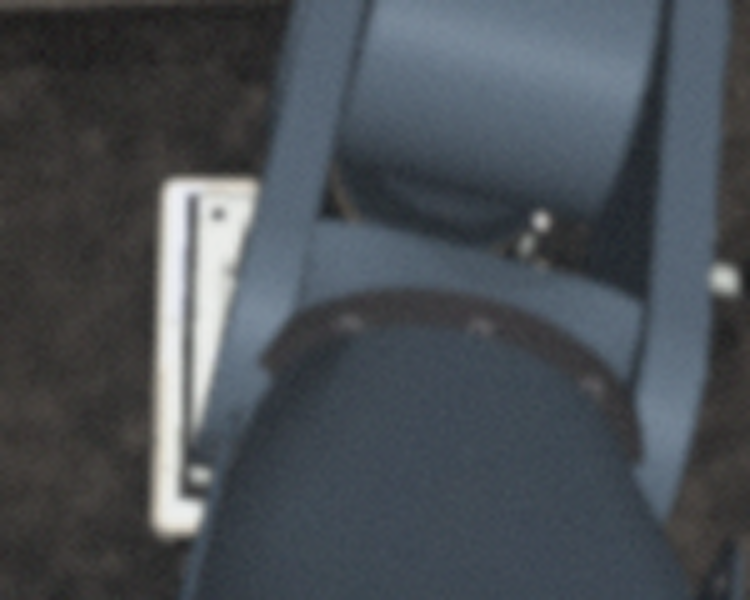

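View pics/s1.png

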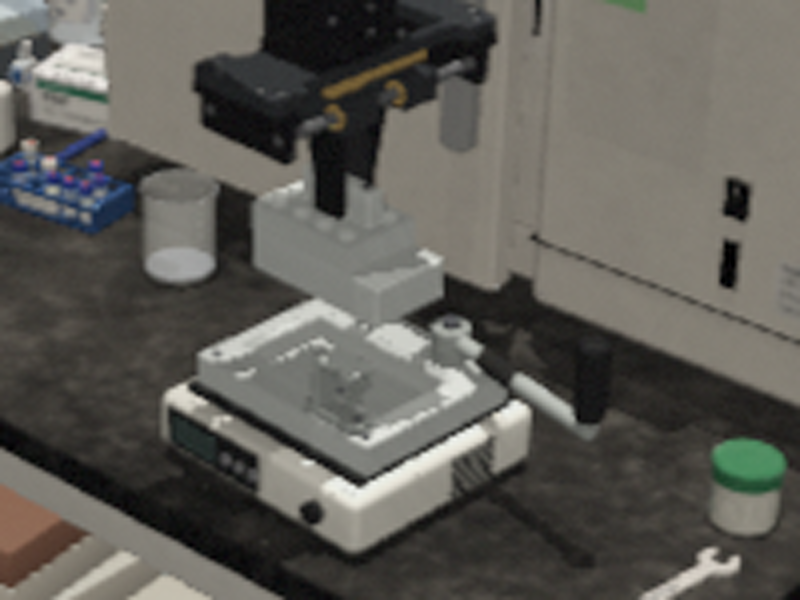

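Run:
```python
from h import *
c=dict(np.load("scene1.npz"));w=pts(c)
t=np.radians(-5);ex=np.array([np.cos(t),np.sin(t)]);ey=np.array([-ex[1],ex[0]])
O=np.array([.5301,-.0576])
m=np.zeros(w.shape[:2],bool);m[215:330,290:420]=True
P=w[m];P=P[~np.isnan(P[:,0])];q=np.c_[(P[:,:2]-O)@ex,(P[:,:2]-O)@ey,P[:,2]]*1000
pl=q[(q[:,2]>69)&(q[:,2]<76)&(abs(q[:,0])<85)&(abs(q[:,1])<90)]
for k in(0,1): print("plat",k,np.percentile(pl[:,k],[0.5,2,98,99.5]).round(1))
# well -y inner wall / floor
f=q[(q[:,2]<56)&(q[:,2]>48)&(abs(q[:,0])<38)&(abs(q[:,1])<64)]
print("floor",len(f),[np.percentile(f[:,k],[1,5,95,99]).round(1) for k in (0,1)],np.median(f[:,2]))
wl=q[(q[:,2]<68)&(q[:,2]>57)&(abs(q[:,0])<45)&(abs(q[:,1])<64)]
a=wl[(abs(wl[:,1])<40)&(wl[:,0]>15)];print("+x wall",len(a),np.percentile(a[:,0],[10,50,90]) if len(a) else 0)
a=wl[(abs(wl[:,0])<22)&(wl[:,1]>30)];print("+y wall",len(a),np.percentile(a[:,1],[10,50,90]) if len(a) else 0)
b=q[(q[:,2]>132)&(q[:,2]<182)&(abs(q[:,0])<50)&(abs(q[:,1])<75)]
a=b[(b[:,2]<165)&(b[:,1]>-45)&(b[:,1]<45)];print("blk -x face",len(a),np.percentile(a[:,0],[10,50,90]))
for y in(-40,-20,0,20,40):
    s=a[abs(a[:,1]-y)<10];print(y,len(s),np.median(s[:,0]) if len(s) else 0)
a=b[(b[:,2]<153)&(abs(b[:,0])<24)];print("blk -y face",len(a),np.percentile(a[:,1],[10,50,90]))
a=b[(b[:,2]<165)];print("y ext",np.percentile(a[:,1],[.3,1,99,99.7]))
a=b[(b[:,1]<-33)&(b[:,2]>152)&(b[:,2]<163)];print("step z",len(a),np.median(a[:,2]),"x ext",np.percentile(a[:,0],[1,5,95,99]),"y",np.percentile(a[:,1],[1,99]))
a=b[(b[:,1]>-25)&(b[:,2]>170)&(abs(b[:,0])>15)];print("top z",len(a),np.median(a[:,2]))
```

```text
plat 0 [-66.8 -65.4  58.5  62.9]
plat 1 [-80.9 -79.3  71.4  74.2]
floor 231 [array([-13.3,  -9.9,  34.6,  35.6]), array([-38.1, -35.8,  58.6,  61.5])] 52.7049137713046
+x wall 92 [30.08471959 33.08720532 35.88171579]
+y wall 52 [55.91697195 58.37645336 61.16842096]
blk -x face 424 [-32.18940799 -28.86161674   9.00526041]
-40 112 -20.156243280914946
-20 128 -26.167139961631356
0 70 -30.651130946531374
20 66 -29.714518774725043
40 48 -30.214745945241674
blk -y face 100 [-54.77039533 -51.52781105 -48.59114403]
y ext [-55.88553326 -55.42112431  55.92387247  57.40899691]
step z 136 156.8371475119572 x ext [-31.23172513 -30.34043847  24.30421837  28.37244467] y [-54.41557858 -33.47781279]
top z 155 174.56439685972092
```

play_rows(commands=[[[0.0005, 0.0005, -0.02], [0, 0, 0]], [[0.0005, 0.0005, -0.04], [0, 0, 0]], [[0.0005, 0.0005, -0.05], [0, 0, 0]], [[0.0005, 0.0005, -0.054], [0, 0, 0]], [[0.0005, 0.0005, -0.057], [0, 0, 0]], [[0.0005, 0.0005, -0.06], [0, 0, 0]], [[0.0005, 0.0005, -0.062], [0, 0, 0]]])

```text
time_s: 11.0
position: [0.5311, -0.0516, 0.1448]
tcp_rot: [[0.996, 0.001, 0.086], [-0.086, -0.0, 0.996], [0.001, -1.0, -0.0]]
force: [1.5, -0.3, -4.2]
opening: 0.159
```

play_rows(commands=[[[0, 0, -0.002], [0, 0, 0]], [[0, 0, -0.004], [0, 0, 0]], [[0, 0, -0.006], [0, 0, 0]], [[0, 0, -0.008], [0, 0, 0]], [[0, 0, -0.01], [0, 0, 0]], [[0, 0, -0.012], [0, 0, 0]], [[0, 0, -0.012], [0, 0, 0]]])

```text
time_s: 11.88
position: [0.5309, -0.0515, 0.1324]
tcp_rot: [[0.996, -0.0, 0.086], [-0.086, -0.0, 0.996], [-0.0, -1.0, -0.0]]
force: [-0.3, -0.2, -6.1]
opening: 0.158
```

Sliding freely inside the well (lateral force near zero); the last ~4 mm.

play_rows(commands=[[[0, 0, -0.0015], [0, 0, 0]], [[0, 0, -0.003], [0, 0, 0]], [[0, 0, -0.004], [0, 0, 0]], [[0, 0, -0.005], [0, 0, 0]], [[0, 0, -0.005], [0, 0, 0]]])

```text
time_s: 12.5
position: [0.531, -0.0515, 0.1285]
tcp_rot: [[0.996, 0.001, 0.086], [-0.086, -0.0, 0.996], [0.001, -1.0, -0.0]]
force: [-1.3, 0.9, 5.0]
opening: 0.159
```

play_rows(commands=[[[0, 0, 0], [0, 0, 0]], [[0, 0, 0], [0, 0, 0]], [[0, 0, 0], [0, 0, 0]], [[0, 0, 0], [0, 0, 0]], [[0, 0, 0.03], [0, 0, 0]], [[0, 0, 0.08], [0, 0, 0]], [[0, 0, 0.12], [0, 0, 0]], [[0, 0, 0.12], [0, 0, 0]]], gripper=0.04)

```text
time_s: 13.5
position: [0.533, -0.052, 0.2509]
tcp_rot: [[0.996, 0.008, 0.086], [-0.086, -0.002, 0.996], [0.008, -1.0, -0.002]]
force: [0.7, -0.7, -0.7]
opening: 0.461
```

Run:
```python
from h import *
s=read_state();print(s["position"],s["opening"],s["force"],np.round(s["joint_positions"],1))
c=capture("scene");np.savez("scene2.npz",**c);w=pts(c)
t=np.radians(-5);ex=np.array([np.cos(t),np.sin(t)]);ey=np.array([-ex[1],ex[0]])
O=np.array([.5301,-.0576])
m=np.zeros(w.shape[:2],bool);m[215:330,290:420]=True
P=w[m];P=P[~np.isnan(P[:,0])];q=np.c_[(P[:,:2]-O)@ex,(P[:,:2]-O)@ey,P[:,2]]*1000
for n,a in (("step",q[(abs(q[:,0])<25)&(q[:,1]<-34)&(q[:,1]>-50)&(q[:,2]>74)]),("top",q[(abs(q[:,0])<26)&(abs(q[:,0])>14)&(q[:,1]>-20)&(q[:,1]<50)&(q[:,2]>90)]),("rib",q[(abs(q[:,0])<6)&(q[:,1]>-15)&(q[:,1]<28)&(q[:,2]>105)])):
    print(n,len(a),np.percentile(a[:,2],[10,50,90]).round(1) if len(a) else 0)
save(c,"s2",(270,190,430,310),5)
```

```text
[ 0.53304919 -0.05203004  0.2509114 ] 0.4609559232781736 [ 0.6917778  -0.69099889 -0.65977011] [-17.5  22.9  95.    0.   61.6 -12.6]
step 65 [77.3 80.2 82.6]
top 74 [ 94.1  98.3 229.7]
rib 78 [108.5 120.6 125.1]
```

View pics/s2.png

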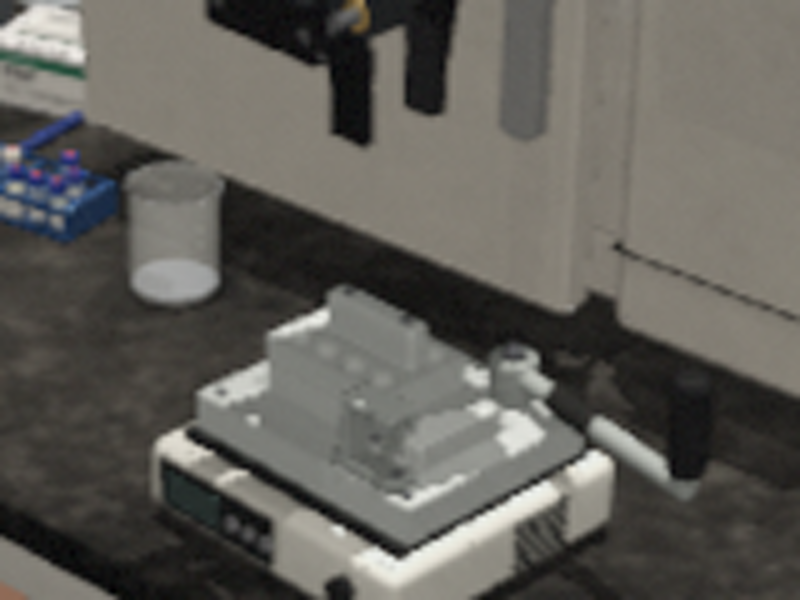

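play_rows(commands=[[[0.002, -0.035, 0], [0, 0, -0.06]], [[0.004, -0.075, 0], [0, 0, -0.12]], [[0.006, -0.115, 0], [0, 0, -0.18]], [[0.009, -0.15, 0], [0, 0, -0.18]], [[0.0105, -0.1785, 0], [0, 0, -0.18]], [[0.0105, -0.1785, 0], [0, 0, -0.18]], [[0.0105, -0.1785, -0.04], [0, 0, -0.18]], [[0.0105, -0.1785, -0.08], [0, 0, -0.18]], [[0.0105, -0.1785, -0.1015], [0, 0, -0.18]], [[0.0105, -0.1785, -0.1015], [0, 0, -0.18]]], gripper=0.07)

```text
time_s: 14.8
position: [0.5394, -0.2276, 0.1433]
tcp_rot: [[0.965, -0.006, 0.262], [-0.262, 0.004, 0.965], [-0.007, -1.0, 0.003]]
force: [-0.5, 0.0, 0.2]
opening: 0.803
```

play_rows(commands=[[[0, 0, 0], [0, 0, 0]], [[0, 0, 0], [0, 0, 0]], [[0, 0, 0], [0, 0, 0]], [[0, 0, 0], [0, 0, 0]], [[0, 0, 0], [0, 0, 0]], [[0, 0, 0], [0, 0, 0]]], gripper=0.028)

```text
time_s: 15.55
position: [0.5414, -0.23, 0.1461]
tcp_rot: [[0.965, 0.0, 0.263], [-0.263, -0.0, 0.965], [0.0, -1.0, -0.0]]
force: [-0.2, -0.4, 0.1]
opening: 0.335
```

play_rows(commands=[[[-0.021, 0.0066, 0], [0, 0, -0.168]], [[-0.041, 0.018, 0], [0, 0, -0.342]], [[-0.0585, 0.033, 0], [0, 0, -0.517]], [[-0.0733, 0.0505, 0], [0, 0, -0.691]], [[-0.0848, 0.0704, 0], [0, 0, -0.866]], [[-0.0927, 0.092, 0], [0, 0, -1.04]], [[-0.0927, 0.092, 0], [0, 0, -1.04]], [[-0.0927, 0.092, 0], [0, 0, -1.04]]])

```text
time_s: 16.55
position: [0.4496, -0.1388, 0.1462]
tcp_rot: [[0.264, 0.001, 0.964], [-0.964, -0.001, 0.264], [0.001, -1.0, 0.001]]
force: [1.0, -0.5, -0.1]
opening: 0.32
```

play_rows(commands=[[[-0.0025, 0.012, 0], [0, 0, -0.09]], [[-0.004, 0.0227, 0], [0, 0, -0.175]], [[-0.0045, 0.0285, 0], [0, 0, -0.22]], [[-0.0045, 0.0342, 0], [0, 0, -0.262]], [[-0.0044, 0.038, 0], [0, 0, -0.29]], [[-0.0043, 0.0411, 0], [0, 0, -0.314]], [[-0.0042, 0.0435, 0], [0, 0, -0.33]], [[-0.004, 0.0457, 0], [0, 0, -0.349]], [[-0.004, 0.0457, 0], [0, 0, -0.349]]])

```text
time_s: 17.68
position: [0.444, -0.0913, 0.1459]
tcp_rot: [[-0.084, -0.002, 0.996], [-0.996, 0.002, -0.084], [-0.002, -1.0, -0.002]]
force: [0.4, 0.2, -0.6]
opening: 0.327
```

play_rows(commands=[[[0.0001, 0.0015, 0], [0, 0, 0]], [[0.0003, 0.003, 0], [0, 0, 0]], [[0.0004, 0.0045, 0], [0, 0, 0]], [[0.0004, 0.0045, 0], [0, 0, 0]]])

```text
time_s: 18.18
position: [0.445, -0.0874, 0.146]
tcp_rot: [[-0.084, -0.0, 0.996], [-0.996, 0.0, -0.084], [-0.0, -1.0, -0.0]]
force: [0.1, -1.3, -0.9]
opening: 0.318
```

play_rows(commands=[[[0.0001, 0.001, 0], [0, 0, 0]], [[0.0002, 0.002, 0], [0, 0, 0]], [[0.0003, 0.003, 0], [0, 0, 0]], [[0.0003, 0.003, 0], [0, 0, 0]]])

```text
time_s: 18.68
position: [0.4453, -0.0862, 0.146]
tcp_rot: [[-0.083, -0.0, 0.997], [-0.997, -0.003, -0.083], [0.003, -1.0, -0.0]]
force: [-2.3, -7.4, -1.0]
opening: 0.321
```

Run:
```python
from h import *
s=read_state();print(s["position"],s["opening"],s["force"])
c=capture("scene");np.savez("scene3.npz",**c);w=pts(c)
save(c,"s3",(300,210,420,300),6)
```

```text
[ 0.44527272 -0.08621692  0.14604057] 0.3207666670535734 [-2.32095949 -7.39571778 -1.04955603]
```

View pics/s3.png

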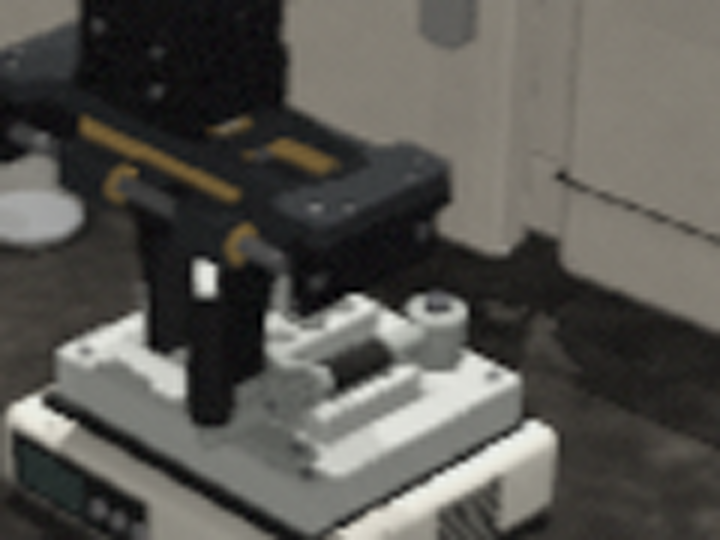

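play_rows(commands=[[[0.0001, 0.0015, 0], [0, 0, 0]], [[0.0002, 0.003, 0], [0, 0, 0]], [[0.0003, 0.0045, 0], [0, 0, 0]], [[0.0003, 0.0045, 0], [0, 0, 0]]])

```text
time_s: 19.23
position: [0.4454, -0.0854, 0.146]
tcp_rot: [[-0.079, -0.001, 0.997], [-0.997, -0.009, -0.079], [0.009, -1.0, -0.001]]
force: [-7.8, -21.4, -2.8]
opening: 0.323
```

play_rows(commands=[[[0, -0.004, 0], [0, 0, 0]], [[0, -0.0095, 0], [0, 0, 0]], [[0, -0.0095, 0], [0, 0, 0]], [[0, -0.0095, 0], [0, 0, 0]], [[0, -0.0095, 0], [0, 0, 0]], [[0, -0.0095, 0.04], [0, 0, 0]], [[0, -0.0095, 0.09], [0, 0, 0]], [[0, -0.0095, 0.12], [0, 0, 0]], [[0, -0.0095, 0.12], [0, 0, 0]]], gripper=0.05)

```text
time_s: 20.35
position: [0.4471, -0.0901, 0.2683]
tcp_rot: [[-0.084, 0.006, 0.996], [-0.997, -0.003, -0.083], [0.002, -1.0, 0.006]]
force: [0.3, -0.5, 0.1]
opening: 0.569
```

play_rows(commands=[[[0, -0.05, 0], [0, 0, 0]], [[0, -0.1, 0], [0, 0, 0]], [[0, -0.15, 0], [0, 0, 0]], [[0, -0.2, 0], [0, 0, 0]], [[0, -0.25, 0], [0, 0, 0]], [[0, -0.3, 0], [0, 0, 0]], [[0, -0.35, 0], [0, 0, 0]], [[0, -0.35, 0], [0, 0, 0]], [[0, -0.35, 0], [0, 0, 0]], [[0, -0.35, 0], [0, 0, 0]]])

```text
time_s: 21.6
position: [0.4456, -0.4379, 0.2653]
tcp_rot: [[-0.083, -0.001, 0.997], [-0.997, 0.002, -0.083], [-0.002, -1.0, -0.001]]
force: [0.3, -0.5, -0.0]
opening: 0.576
```

Run:
```python
from h import *
s=read_state();print(s["position"],s["opening"],s["force"],s["time_s"])
c=capture("top");w=pts(c);save(c,"t4",(335,215,435,305),6)
m=np.zeros(w.shape[:2],bool);m[215:310,330:470]=True
g=w[m];g=g[(g[:,2]>.142)&(g[:,2]<.158)];r=g[:,:2].mean(0)-[.5762,-.1038]
print("grip",g.mean(0),len(g),np.hypot(*r),np.degrees(np.arctan2(-r[1],-r[0]))+5)
g=w[m];g=g[(g[:,2]>.118)&(g[:,2]<.13)];rr=cv2.minAreaRect((g[:,:2]*1000).astype(np.float32));print("rib",len(g),rr,np.median(g[:,2]))
c=capture("scene");save(c,"s4",(310,225,400,300),8)
```

```text
[ 0.44561868 -0.43788737  0.26528827] 0.5756556276183087 [ 0.33923491 -0.51923495 -0.03323739] 21.6
grip [ 0.44394348 -0.08981553  0.14906551] 83 0.13299380440466846 -1.0358816998967066
rib 202 ((496.991455078125, -73.04219055175781), (125.28799438476562, 50.819007873535156), 33.9799919128418) 0.12478396353615406
```

View pics/t4.png

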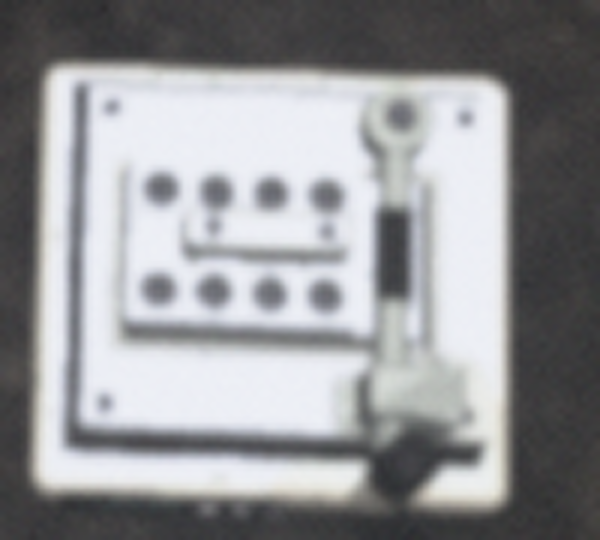

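View pics/s4.png

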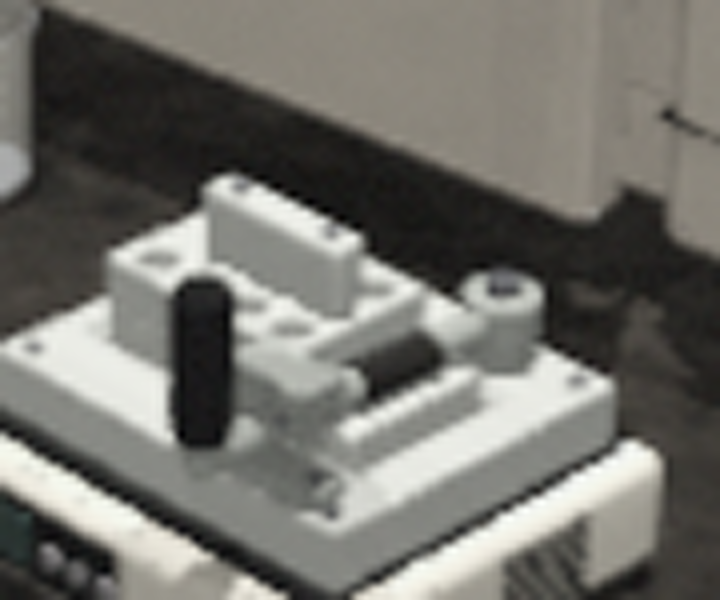

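```bash
python3 -c "
from rig import *
print(hand_in())"
```

```text
the job is handed in; nothing more can be done
None
```

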